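# Pull out the wide insert tray with the pull hook

### The arm

A 6-joint arm with a two-finger parallel gripper is mounted at the origin on the work surface. World frame = base frame: x ahead of the robot, y to its left, z up, the work surface at z = 0. Lengths are in m, angles in rad, forces in N, time in s.
With the tool pointing down it reaches from about 0.275 to 0.825 m from the base axis. Payload 4.9 kg.
Tool frame: the origin (TCP) lies midway between the tips of the shut fingers; the grasp point (between the pads) lies 19 mm behind it (grip_point_offset is the distance from the TCP to the grasp point, in m); z points along the fingers, x is the direction in which the jaws open and shut, and the axes are right-handed (so a half turn about z gives the same grasp; the last joint's range is limited). The gripper opens to 85 mm and grips with 20 to 120 N. Pads are 22 mm wide; open, the fingers measure 114 mm over their backs; the gripper's body (76 mm by 85 mm) begins 54 mm behind the grasp point. The pads swing forward as they close: fully open they stand 13 mm farther back than shut.
Start: joints at [-1.359, 0.326, -0.193, 1.052, 0, 1.437], TCP at [0.186, -0.517, 0.231] pointing down, gripper open.
Joint ranges: [-2.65, 2.65], [-0.97, 1.79], [-1.3, 1.35], [-1.93, 2.1], [-1.47, 1.37], [-3.14, 3.14]. Speed limits (rad/s): [2.57, 2.57, 3.14, 3.14, 3.14, 3.14].

### API

Orientations are given as a rotation vector (axis times angle).
In Python, from cell import * gives the robot as it stands. Calls block until the motion is done:
- movep(position, orientation): joint-space move of the TCP to a pose.
- move_l(position, velocity=0.15, rot=None, until_force=None): straight line of the TCP; rot=None keeps the orientation; velocity is the mean speed in m/s. With until_force (N) it stops when the force on the tool has changed by that much, and returns True; else False.
- set_joints(angles): joint-space move.
- let_go() and grab(newtons=None): open the fingers fully, or close them until they stop; newtons is the grip in N (None keeps the last).
- sleep(seconds).
- ik(position, orientation): joint angles nearest the present ones, or None.
- get_state(): the state.
- grab_frame(name): name is "side" or "top" or "wrist"; returns a dict with "img" (420x560x3 uint8, red, green, blue), "fx", "fy", "cx", "cy" (pixels), "k1" (the pictures are not rectified: a ray, as slopes to the right and down, at radius r is drawn at 1 + k1 r^2 times it, then the intrinsics apply), "cam_to_world" (4x4, takes a point from camera to world coordinates); the wrist camera has in their place "T_tool_cam" (4x4, takes a point from camera to tool coordinates, whose origin is the TCP and whose axes are the tool frame's). Camera axes: x right, y down, z forward; pixel columns grow to the right and rows downward; lengths in m; the calibration is good to about 2 mm. A picture is of the moment at which its call begins: read the wrist's pose just before it. There is no depth.
A pose or a line that the arm cannot do raises MotionError and nothing moves.
- sign_off(): hands the job in, once; it reports no verdict.
Trained networks look in the newest picture that a camera, given by its name, has taken for a name from the list of things; names that differ only in an ending like _2 or _b are one class to them, and where a whole thing is asked for, a point or a joint stands for the part that bears it (a point fixed in the world has none). Each returns a list of dicts, best first, with "score" (0 to 1); they miss things now and then, are a little off and sometimes report something else, mostly with a low value. They report only what shows in the picture. A call takes as long as a camera call. They do not tell look-alikes from the thing itself.
- spot_in(camera, name): "centre" ([column, row] in pixels, amid what is visible of it).
- silhouettes(camera, name): "mask" (420x560 bool, what is visible of it) and "centre" ([column, row] in pixels, amid what is visible of it).
- tip_of(camera, name): "centre" ([column, row] in pixels: a listed point, or the origin of a listed thing).
The state is a dict: "clock": time; "q": joint angles; "joint_velocities": joint speeds; "tau": joint torques, N m; "position": TCP position; "eef_rot": TCP orientation; "contact_force": force on the tool from outside, world axes, zero at the start; "wrist_torque": the same for the moment, N m; "finger_gap": opening from 0.0 (shut) to 1.0 (fully open).
Only numpy, scipy, OpenCV 4.12 (cv2) and the standard library are available. Lean on these libraries where they do the work, as an engineer would, in place of code of your own. Each camera call takes 0.05 s, during which the arm holds its last target.

### The job

Three low steel tray units stand on the moulding-shop bench, one wide and two narrow. Take the L-shaped pull hook off its cradle, lower its prong into the finger hole of the wide tray and pull that tray out about ten centimetres with the hook (8 to 13 cm open is fine). Then lay the hook back on its cradle the way it lay, and leave the two narrow trays shut.

Things in the scene. Friction and masses are not known exactly. Their poses are not given: they have to be found in the camera images.
- hook_grip (a point): Centre of the pull hook's wooden handle, to grip from above: 110 long (x, towards the prong), 18 wide (y), 26 mm high (z up), hook 150 g. It lies level, this point 73 mm above the table, on a fixed steel cradle: two posts 12 mm thick, 40 mm either side of the centre along x, 60 mm high with lips 10 mm higher and 40 mm apart; 68 mm between them is free for fingers down to the 8 mm base plate.
- hook_tip (a point): Lower tip of the hook's prong. A steel rod of 8 mm diameter leaves the handle's front end level at mid-height and bends straight down; the prong's axis is 85 mm ahead (+x) of the handle's centre, its tip 55 mm below that centre. Axes as hook_grip.
- wide_hole (a point): Centre of the wide tray's finger hole, on the top face of its level tongue, 50 mm above the table; moves with the tray. Hole 30 mm across, through 5 mm; tongue 50 mm out, 60 mm wide; tray front 25 mm behind the hole, 12 mm higher. 40 mm free below. Fixed grey unit 150 wide, 180 deep, 70 mm high, in any of three places. x points into the unit (the tray pulls out along -x), z up.
- wide_tray (a joint): How far the wide tray is pulled out, in m: 0 is shut, stop at 0.15. It starts at most 0.012 open, slides with about 2.5 N of friction and stays where it is left.
- left_tray (a joint): Opening in m of one narrow tray (sleeve 95 mm wide, otherwise like the wide one, with the same tongue and hole). Starts at most 0.008 open; shut means under 0.025.
- right_tray (a joint): Opening in m of the other narrow tray, the same as the first.
Things that resemble listed ones, but are neither listed nor needed, are in the scene too. What is meant by the part that bears hook_grip is not turquoise, and is the smaller of those in its own colour.

How it is judged:
By the outcome, as a careful person would: the job done as asked, in the order asked, and still so for the second after the job is handed in, with the robot touching nothing.
It also fails if it takes over 45 s, if anything falls off the work surface, if the arm or the gripper's body presses on something with over 40 N, if the wrist force passes 120 N, or if a joint passes its speed limit or range.

## Working session

There is one attempt and no reset: what is moved stays moved. The work goes in short steps, each a Python script; the robot and the scene stay as the last script left them, time stands still between calls to the robot, and variables do not carry over. Pictures are saved under pics/ and viewed, and the job is handed in when it is done.

```bash
ls; mkdir -p pics
python3 - <<'E'
from cell import *
import cv2
for n in ["side","top","wrist"]:
    f=grab_frame(n); cv2.imwrite(f"pics/{n}0.png",f["img"][:,:,::-1])
    print(n,{k:(v if not hasattr(v,'round') else v) for k,v in f.items() if k!='img'})
    for t in ["hook_grip","hook_tip","wide_hole"]:
        print(t,[(d['centre'],round(d['score'],2)) for d in tip_of(n,t)])
    for t in ["hook_grip","wide_tray","left_tray"]:
        print(t,[(d['centre'],round(d['score'],2),int(d['mask'].sum())) for d in silhouettes(n,t)])
s=get_state();print(s)
E
```

```text
pics
side {'fx': 468.5310887587784, 'fy': 468.5310887587784, 'cx': 279.76640675894515, 'cy': 206.84720885047452, 'k1': -0.04569319074824241, 'cam_to_world': array([[-0.80079661, -0.32246169,  0.50472096, -0.03140922],
       [-0.5986466 ,  0.45714338, -0.65775541,  0.8428109 ],
       [-0.01862892, -0.82887779, -0.55911947,  0.68607175],
       [ 0.        ,  0.        ,  0.        ,  1.        ]])}
hook_grip [([175.4, 350.9], 0.94), ([300.2, 299.6], 0.93), ([217.1, 260.0], 0.81)]
hook_tip [([130.3, 416.3], 0.69), ([288.1, 341.8], 0.67), ([206.4, 256.7], 0.64)]
wide_hole [([251.3, 191.9], 0.67)]
hook_grip [([301.2, 310.8], 0.85, 843), ([218.5, 255.8], 0.76, 567), ([174.2, 365.3], 0.64, 1826), ([278.8, 168.1], 0.52, 484)]
wide_tray [([240.3, 197.3], 0.66, 687)]
left_tray [([277.9, 165.6], 0.76, 482)]
top {'fx': 408.2195854370498, 'fy': 408.2195854370498, 'cx': 282.6929577729199, 'cy': 213.35218134990308, 'k1': -0.02725909675862983, 'cam_to_world': array([[ 1.86633556e-03, -9.92610600e-01,  1.21328947e-01,
         3.60284406e-01],
       [-9.99854056e-01,  2.08116815e-04,  1.70828329e
[... 1092 characters left out ...]
[]
wide_tray []
left_tray []
{'clock': 1.05, 'q': array([-1.35920113e+00,  3.26161440e-01, -1.92577385e-01,  1.05201920e+00,
        3.78572618e-05,  1.43662029e+00]), 'joint_velocities': array([ 0.00044904,  0.00027432, -0.0008884 , -0.0002987 , -0.00100923,
       -0.00088588]), 'tau': array([ 7.03727674e-04, -4.43336642e+01,  2.62761837e+01,  1.04076105e-03,
       -5.74448768e-05,  7.46378447e-06]), 'position': array([ 0.18644682, -0.51746092,  0.23131046]), 'eef_rot': array([-2.57046875e+00,  1.80617931e+00, -8.45488434e-05]), 'contact_force': array([ 0.16787718, -0.22744107, -0.27378863]), 'wrist_torque': array([-0.02234359,  0.00725416,  0.00083065]), 'finger_gap': 0.9955816886722666}
```

View pics/top0.png

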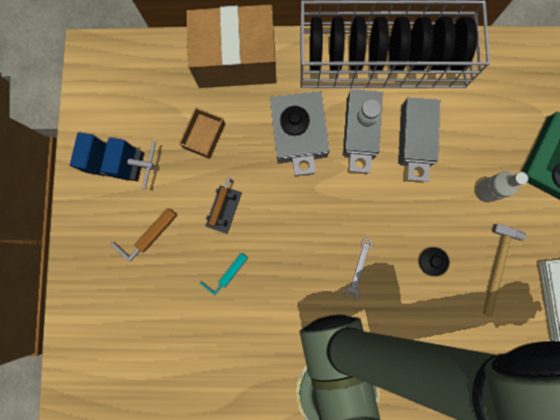

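View pics/side0.png

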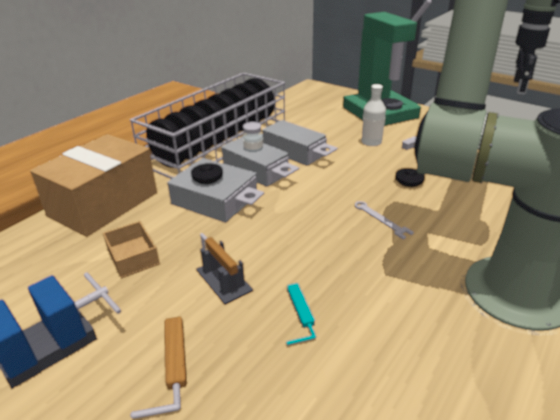

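```bash
cat > h.py <<'E'
from cell import *
import numpy as np, cv2
from scipy.spatial.transform import Rotation as R
def K(f): return np.array([[f['fx'],0,f['cx']],[0,f['fy'],f['cy']],[0,0,1.]])
def pose(f,st=None):
    if 'cam_to_world' in f: return f['cam_to_world']
    T=np.eye(4); T[:3,:3]=R.from_rotvec(st['eef_rot']).as_matrix(); T[:3,3]=st['position']
    return T@f['T_tool_cam']
def onz(f,T,uv,z):
    p=cv2.undistortPoints(np.array([[uv]],float),K(f),np.array([f['k1'],0,0,0,0.]))[0,0]
    d=T[:3,:3]@np.array([p[0],p[1],1]); o=T[:3,3]
    return (o+d*(z-o[2])/d[2])
def proj(f,T,P):
    P=np.atleast_2d(P); c=(P-T[:3,3])@T[:3,:3]
    return cv2.projectPoints(c.reshape(-1,1,3),np.zeros(3),np.zeros(3),K(f),np.array([f['k1'],0,0,0,0.]))[0][:,0]
def down(yaw):  # tool x axis at yaw in world, z down
    c,s=np.cos(yaw),np.sin(yaw)
    return R.from_matrix(np.array([[c,s,0],[s,-c,0],[0,0,-1.]])).as_rotvec()
def snap(n,name):
    st=get_state(); f=grab_frame(n); cv2.imwrite(f'pics/{name}.png',f['img'][:,:,::-1]); return f,pose(f,st)
E
python3 - <<'E'
from h import *
for n,pts in [("top",{'grip':(216.4,206.1,.073),'tip':(228.9,182.5,.018),'hole':(305.4,165.1,.05)}),("side",{'grip':(217.1,260,.073),'tip':(206.4,256.7,.018),'hole':(251.3,191.9,.05)})]:
    f=grab_frame(n)
    for k,(u,v,z) in pts.items(): print(n,k,onz(f,pose(f),(u,v),z).round(4))
    cv2.imwrite(f'pics/{n}z.png',cv2.resize(f['img'][120:320,100:400,::-1],None,fx=2.6,fy=2.6,interpolation=3))
E
```

```text
top grip [0.5171 0.336  0.073 ]
top tip [0.5946 0.3108 0.018 ]
top hole [0.6383 0.0881 0.05  ]
side grip [0.5106 0.3476 0.073 ]
side tip [0.5863 0.3089 0.018 ]
side hole [0.6431 0.0818 0.05  ]
```

View pics/topz.png

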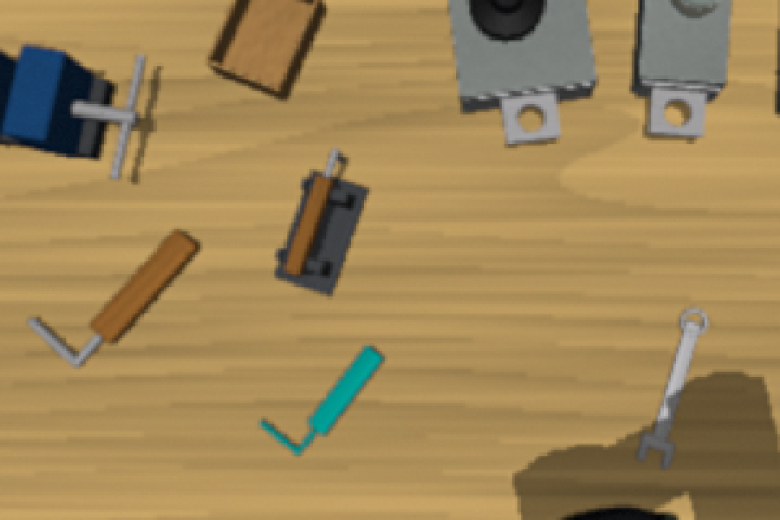

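View pics/sidez.png

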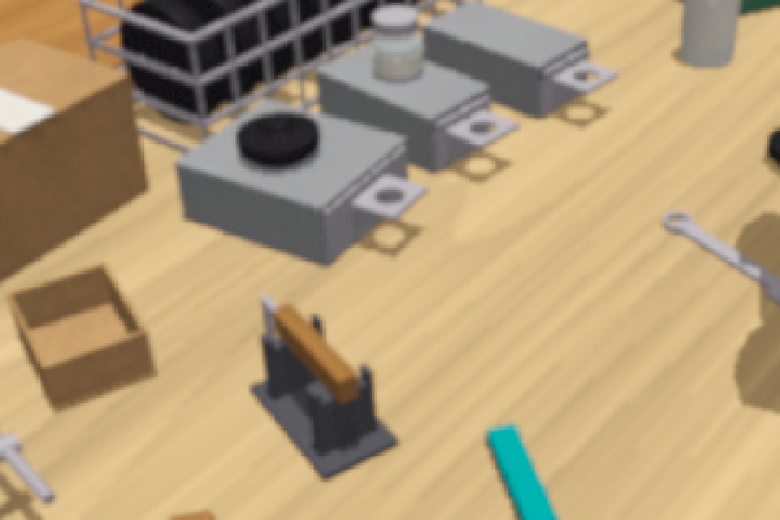

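Run:
```python
from h import *
print(get_state()['clock'])
yaw=np.radians(-18)
for y in (yaw+np.pi/2,yaw-np.pi/2):
    print(y,ik([0.515,.34,.26],down(y)))
q=ik([0.515,.34,.26],down(yaw-np.pi/2))
# tool y axis for yaw-90
y=yaw-np.pi/2
ty=np.array([np.sin(y),-np.cos(y)]);print(ty)
movep([.53-.02*ty[0],.335-.02*ty[1],.27],down(y))
f,T=snap("wrist","w1")
print(get_state()['clock'],get_state()['q'].round(2))
for t in ["hook_grip","hook_tip"]: print(t,[(d['centre'],round(d['score'],2),onz(f,T,d['centre'],.073 if 'grip' in t else .018).round(4)) for d in tip_of("wrist",t)])
```

```text
1.15
1.2566370614359172 [0.46395811 0.43775303 0.04798542 1.18102872 0.         0.77811738]
-1.8849555921538759 [ 0.46395811  0.43775303  0.04798542  1.18102872  0.         -2.36347528]
[-0.95105652  0.30901699]
4.425 [ 0.42  0.48  0.14  1.23 -0.   -2.4 ]
hook_grip [([348.7, 315.9], 0.78, array([0.3839, 0.2996, 0.073 ])), ([281.8, 216.0], 0.55, array([0.5178, 0.335 , 0.073 ]))]
hook_tip [([283.7, 129.8], 0.98, array([0.5968, 0.3067, 0.018 ])), ([285.7, 356.4], 0.75, array([0.3128, 0.3949, 0.018 ]))]
```

View pics/w1.png

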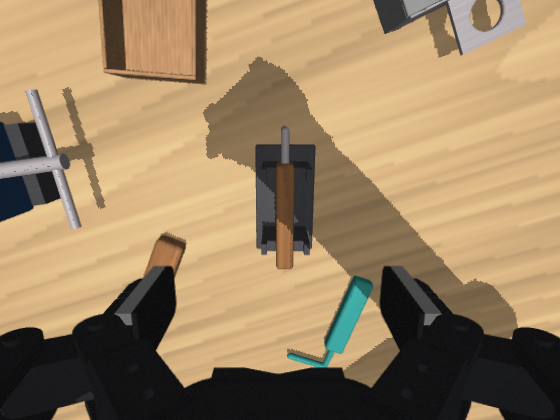

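Run:
```python
from h import *
im=cv2.imread('pics/w1.png')
cv2.imwrite('pics/w1z.png',cv2.resize(im[110:285,230:340],None,fx=3.4,fy=3.4,interpolation=2))
f,T=snap("wrist","w1b")
for uv in [(285,165),(285,252),(285,268),(276.5,268),(293,268),(278,165),(292,165)]:
    print(uv,onz(f,T,uv,.086).round(4),onz(f,T,uv,.060).round(4))
for yaw in (-.314,-.33,-.36):
  g=np.array([.5178,.335,.073]);u=np.array([np.cos(yaw),np.sin(yaw),0]);n=np.array([-u[1],u[0],0]);z=np.array([0,0,1])
  print(yaw,proj(f,T,[g+a*.055*u+b*.009*n+.013*z for a in(-1,1) for b in (-1,1)]).round(1).tolist(),proj(f,T,[g+.085*u-.055*z,g+.085*u]).round(1).tolist())
```

```text
(285, 165) [0.5686 0.3157 0.086 ] [0.5649 0.3163 0.06  ]
(285, 252) [0.4841 0.3427 0.086 ] [0.4736 0.3455 0.06  ]
(285, 268) [0.4672 0.3481 0.086 ] [0.4554 0.3513 0.06  ]
(276.5, 268) [0.4699 0.3564 0.086 ] [0.4583 0.3603 0.06  ]
(293, 268) [0.4646 0.3402 0.086 ] [0.4526 0.3428 0.06  ]
(278, 165) [0.5707 0.322  0.086 ] [0.5671 0.3231 0.06  ]
(292, 165) [0.5666 0.3094 0.086 ] [0.5627 0.3095 0.06  ]
-0.314 [[290.6, 270.5], [273.2, 270.5], [291.7, 164.3], [272.7, 164.3]] [[281.5, 128.7], [282.1, 131.1]]
-0.33 [[289.7, 270.6], [272.3, 270.4], [292.6, 164.4], [273.6, 164.2]] [[282.8, 128.7], [283.5, 131.1]]
-0.36 [[288.1, 270.8], [270.8, 270.1], [294.3, 164.8], [275.4, 163.9]] [[285.0, 128.8], [286.2, 131.2]]
```

View pics/w1z.png

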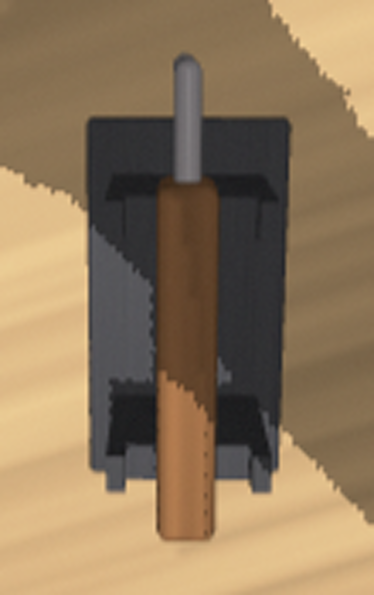

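Run:
```python
from h import *
y=0.11-np.pi/2
movep([.62,.085,.27],down(y))
f,T=snap("wrist","w2")
print(get_state()['clock'],get_state()['q'].round(2))
print([(d['centre'],round(d['score'],2),onz(f,T,d['centre'],.05).round(4)) for d in tip_of("wrist","wide_hole")])
np.savez('w2.npz',T=T)
```

```text
9.1167 [ 0.02  0.45  0.09  1.21 -0.    3.05]
[([270.9, 162.6], 0.73, array([0.6391, 0.0951, 0.05  ]))]
```

View pics/w2.png

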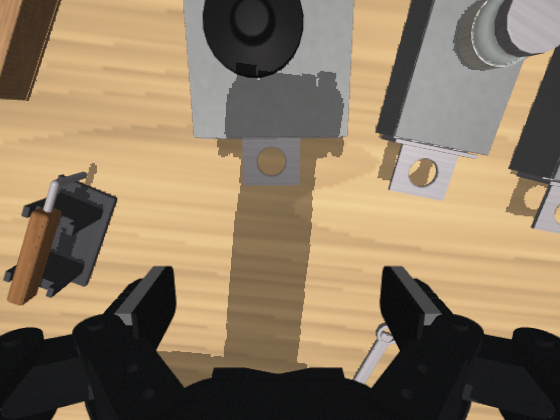

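Run:
```python
from h import *
f,T=snap("wrist","w2b"); t,_=snap("top","t2"); s,_=snap("side","s2")
print(get_state()['clock'])
print('w',onz(f,T,(271.5,162),.05).round(4), 'top',onz(t,pose(t),(303.8,165.4),.05).round(4),'side',onz(s,pose(s),(250,195.8),.05).round(4))
for a,b,z in [((195,138),(347,137),.07),((242,186.5),(301,185),.05)]:
    d=onz(f,T,b,z)-onz(f,T,a,z); print(np.linalg.norm(d).round(4),np.degrees(np.arctan2(d[0],-d[1])).round(2))
im=f['img'][:,:,::-1][100:210,170:370]; cv2.imwrite('pics/w2z.png',cv2.resize(im,None,fx=4,fy=4,interpolation=2))
g=np.array([.5185,.3318,.073])
for ff in (t,s): print(proj(ff,pose(ff),[g,g+.055*np.array([np.cos(.314),-np.sin(.314),0]),g-.055*np.array([np.cos(.314),-np.sin(.314),0])]).round(1).tolist())
```

```text
9.3167
w [0.6398 0.0945 0.05  ] top [0.6374 0.0926 0.05  ] side [0.634  0.0979 0.05  ]
0.1479 6.71
0.0632 7.82
[[217.9, 205.6], [224.4, 187.0], [211.4, 224.4]]
[[219.6, 254.4], [206.9, 241.0], [233.3, 268.9]]
```

View pics/w2z.png

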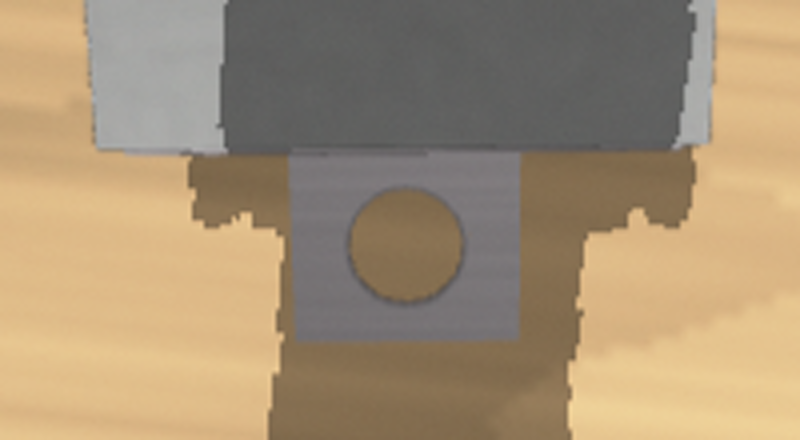

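Run:
```python
from h import *
y=-.314+np.pi/2
set_joints(ik([.5185,.3318,.14],down(y)))
print(get_state()['clock'],get_state()['q'].round(2))
print(move_l([.5185,.3318,.054],.12,until_force=8))
grab(70)
s=get_state();print(s['clock'],s['position'].round(4),s['finger_gap'],s['contact_force'].round(2))
f,T=snap("side","s3")
cv2.imwrite('pics/s3z.png',cv2.resize(f['img'][180:330,130:330,::-1],None,fx=3.5,fy=3.5,interpolation=2))
```

```text
11.2833 [ 0.45  0.52 -0.14  0.91 -0.    0.76]
False
12.775 [0.5188 0.332  0.0544] 0.19878046894970805 [ 0.47 -0.02  2.72]
```

View pics/s3z.png

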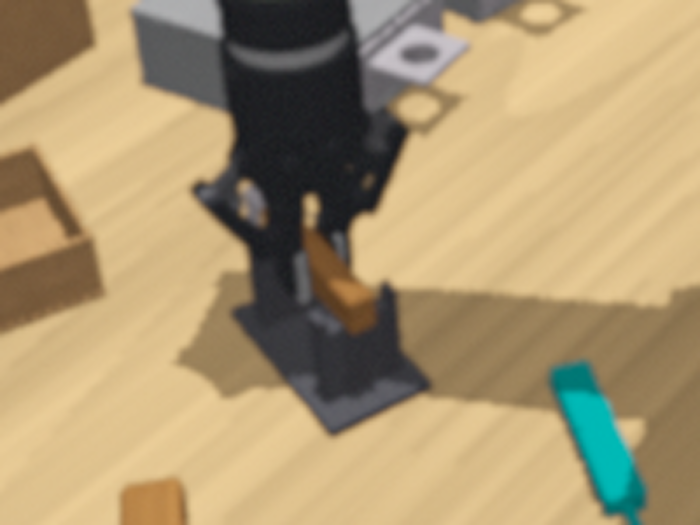

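Run:
```python
from h import *
s0=get_state();p=s0['position']
move_l([p[0],p[1],.155],.2)
a=.115; u=np.array([np.cos(a),np.sin(a)]); hole=np.array([.638,.0945]); c=hole-.085*u
set_joints(ik([c[0],c[1],.15],down(a+np.pi/2)))
move_l([c[0],c[1],.105],.15)
s=get_state();print(s['clock'],s['position'].round(4),s['finger_gap'],s['contact_force'].round(2))
ims=[]
for n in("wrist","top","side"):
    f,T=snap(n,"h_"+n)
    pr=proj(f,T,[[*(s['position'][:2]+.085*u),s['position'][2]-.036],[*hole,.05]])
    d=tip_of(n,"hook_tip");h=tip_of(n,"wide_hole")
    print(n,pr.round(1).tolist(),[(e['centre'],round(e['score'],2)) for e in d],[(e['centre'],round(e['score'],2)) for e in h])
    x,yy=pr[0].astype(int); x0=min(max(x-60,0),440);y0=min(max(yy-60,0),300)
    print(x0,y0); ims.append(cv2.resize(f['img'][y0:y0+120,x0:x0+120,::-1],(400,400),interpolation=2))
cv2.imwrite('pics/h.png',cv2.resize(np.hstack(ims),(800,267),interpolation=3))
```

```text
14.9167 [0.5532 0.0857 0.1048] 0.20154340357994832 [ 0.42  0.3  -1.03]
wrist [[276.0, 371.3], [274.5, 351.3]] [] []
215 300
top [[303.0, 163.7], [303.1, 165.2]] [([114.2, 242.3], 0.88), ([198.0, 278.7], 0.63)] []
243 103
side [[249.1, 188.6], [249.6, 194.7]] [([252.1, 189.2], 0.97), ([130.8, 416.1], 0.92), ([285.2, 341.7], 0.57)] [([248.0, 194.1], 0.66)]
189 128
```

View pics/h.png

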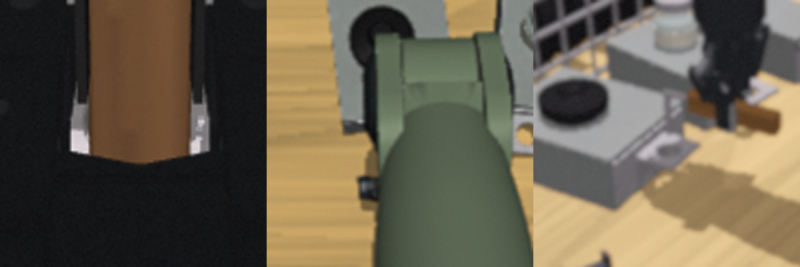

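View pics/h_wrist.png

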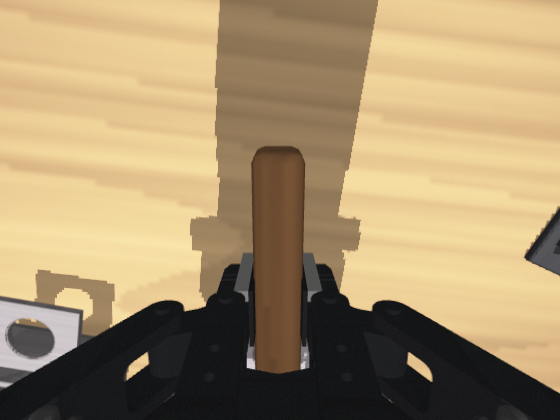

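Run:
```python
from h import *
s=get_state(); f,T=snap("wrist","h2"); a=.115;u=np.array([np.cos(a),np.sin(a),0]);n=np.array([-u[1],u[0],0])
g=s['position']+[0,0,.019]
print(proj(f,T,[g-.055*u+[0,0,.013]+k*.009*n for k in(-1,0,1)]).round(1).tolist())
f,T=snap("side","h3")
im=cv2.resize(f['img'][165:220,210:290,::-1],None,fx=10,fy=10,interpolation=2)
pr=proj(f,T,[g+.085*u-[0,0,.055],g+.085*u,[.638,.0945,.05]])
for p in pr: cv2.circle(im,tuple(int(v) for v in (p-[210,165]+.5)*10),4,(0,0,255),-1)
cv2.imwrite('pics/h3.png',im)
```

```text
[[246.9, 156.9], [275.2, 156.9], [303.4, 156.9]]
```

View pics/h3.png

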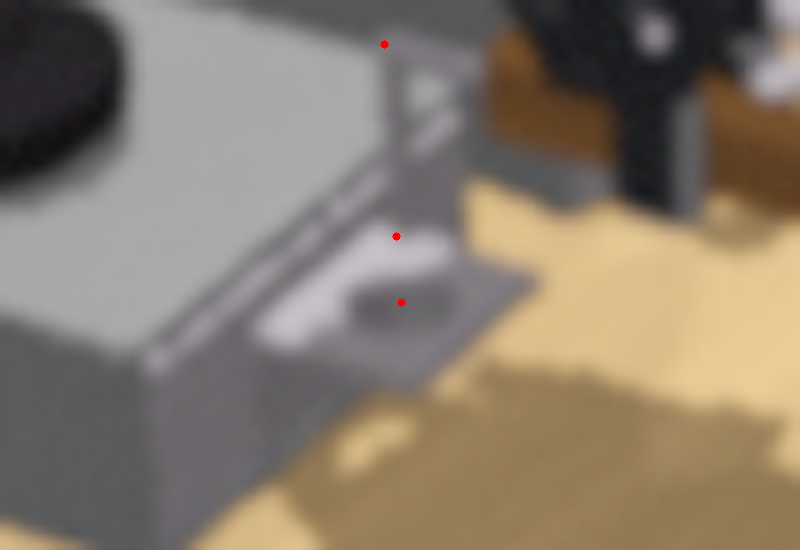

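Run:
```python
from h import *
s=get_state();p=s['position'].copy();a=.115;u=np.array([np.cos(a),np.sin(a),0])
p+= .002*u
p[2]=.064
print(move_l(p,.08,until_force=5))
s=get_state();print(s['clock'],s['position'].round(4),s['contact_force'].round(2))
f,T=snap("side","l3")
cv2.imwrite('pics/l3z.png',cv2.resize(f['img'][165:220,210:290,::-1],None,fx=10,fy=10,interpolation=2))
```

```text
False
16.1333 [0.5557 0.0849 0.0639] [ 0.98 -0.41 -0.41]
```

View pics/l3z.png

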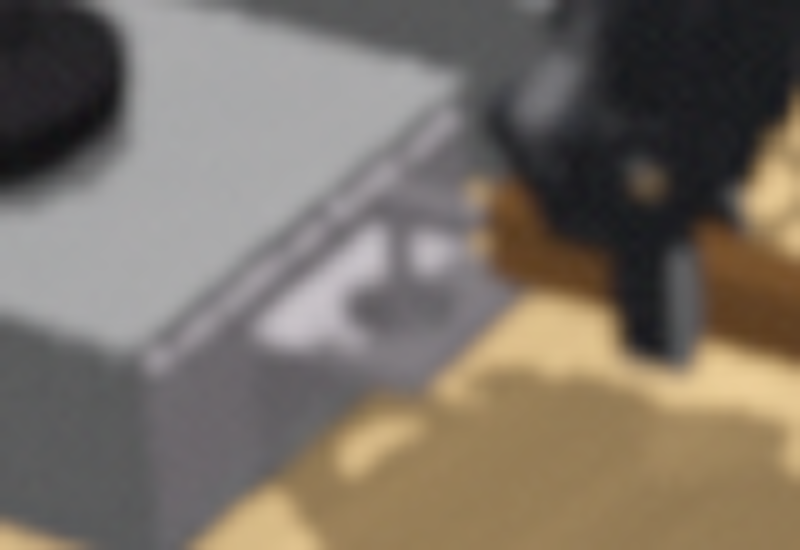

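Run:
```python
from h import *
s=get_state();p=s['position'].copy();a=.115;u=np.array([np.cos(a),np.sin(a),0])
p[2]=.064
move_l(p-.11*u,.08)
s=get_state();print(s['clock'],s['position'].round(4),s['contact_force'].round(2),s['wrist_torque'].round(2))
f,T=snap("side","p3")
h0=np.array([.639,.0945,.05])
pr=proj(f,T,[h0-k*u for k in (0,.08,.1,.13)]);print(pr.round(1).tolist())
print([(e['centre'],round(e['score'],2)) for e in tip_of("side","wide_hole")])
im=cv2.resize(f['img'][165:265,210:350,::-1],None,fx=5.5,fy=5.5,interpolation=2)
for q in pr: cv2.circle(im,tuple(int(v) for v in (q-[210,165]+.5)*5.5),3,(0,0,255),-1)
cv2.imwrite('pics/p3z.png',im)
```

```text
17.7 [0.4468 0.0725 0.0639] [1.43 0.23 0.1 ] [-0.08 -0.34 -0.07]
[[249.3, 194.6], [276.6, 202.9], [283.6, 205.1], [294.4, 208.4]]
[([283.9, 202.8], 0.75)]
```

View pics/p3z.png

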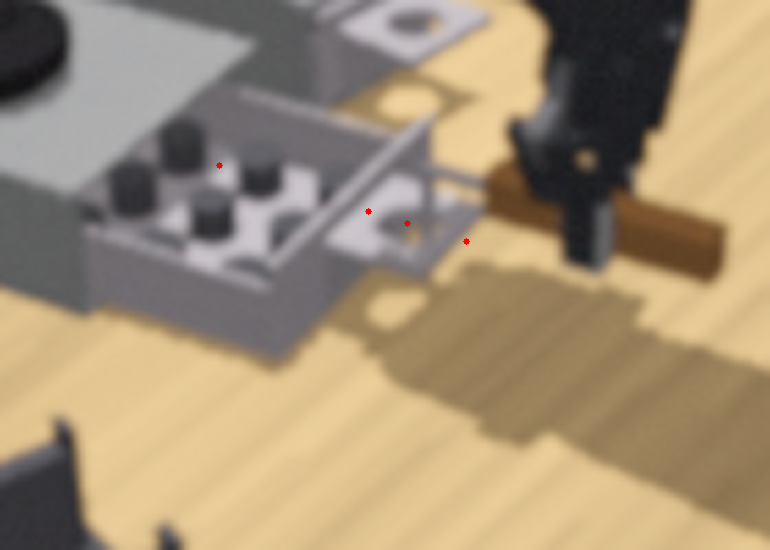

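Run:
```python
from h import *
s=get_state();p=s['position'].copy();a=.115;u=np.array([np.cos(a),np.sin(a),0])
p=p+.010*u; p[2]=.064
move_l(p,.08)
p[2]=.15
move_l(p,.15)
y=-.314+np.pi/2
set_joints(ik([.5187,.332,.14],down(y)))
move_l([.5187,.332,.11],.15)
s=get_state();print(s['clock'],s['position'].round(4),s['contact_force'].round(2),s['finger_gap'])
f,T=snap("wrist","r1"); 
t,_=snap("side","r2")
a=-.314;u=np.array([np.cos(a),np.sin(a),0]);g=s['position']+[0,0,.019]
im=cv2.resize(t['img'][180:290,150:300,::-1],None,fx=5,fy=5,interpolation=2)
for q in proj(t,pose(t),[g+.085*u-[0,0,.055],g+.085*u,g-.055*u]): cv2.circle(im,tuple(int(v) for v in (q-[150,180]+.5)*5),3,(0,0,255),-1)
cv2.imwrite('pics/r2z.png',im)
```

```text
20.1833 [0.5182 0.3304 0.1096] [-0.35 -0.18 -1.1 ] 0.19569793423222145
```

View pics/r2z.png

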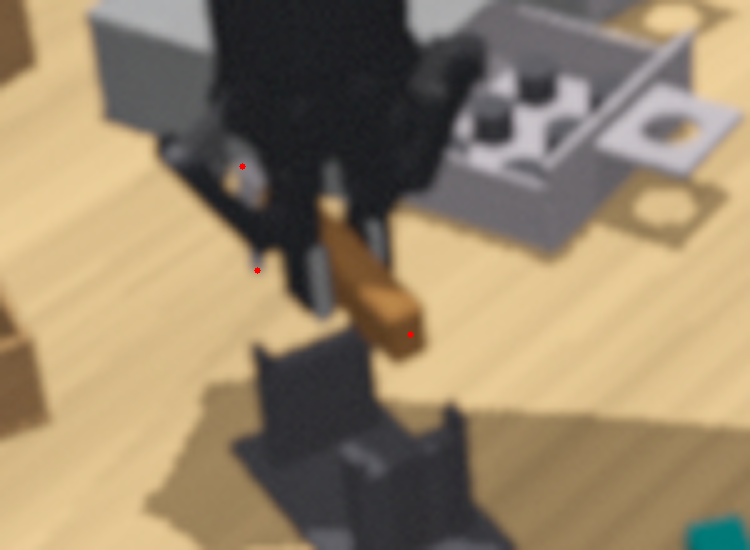

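View pics/r1.png

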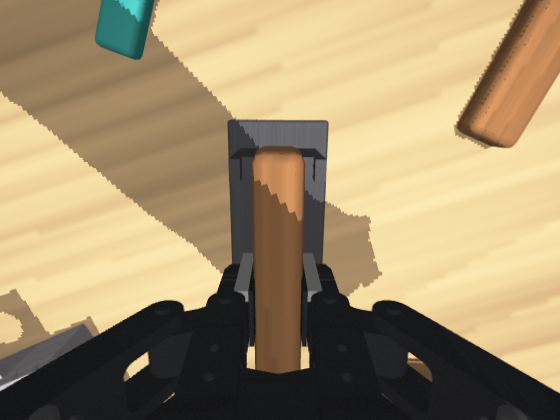

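Run:
```python
from h import *
print(move_l([.5188,.332,.066],.12,until_force=12))
s=get_state();print(s['position'].round(4),s['contact_force'].round(2))
print(move_l([.5188,.332,.0542],.04,until_force=6))
s=get_state();print(s['clock'],s['position'].round(4),s['contact_force'].round(2))
t,_=snap("side","d1")
cv2.imwrite('pics/d1z.png',cv2.resize(t['img'][180:290,150:300,::-1],None,fx=5,fy=5,interpolation=2))
```

```text
False
[0.519  0.3321 0.0664] [ 0.64 -0.47 -1.22]
True
21.1583 [0.5194 0.3323 0.0544] [-0.59 -1.06  5.02]
```

View pics/d1z.png

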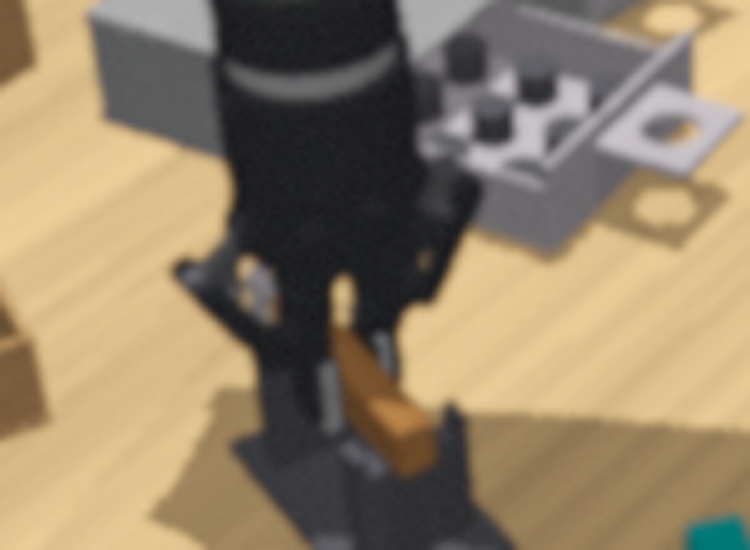

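Run:
```python
from h import *
let_go(); sleep(.2)
p=get_state()['position'].copy(); p[2]=.16; move_l(p,.12)
u=np.array([np.cos(-.314),np.sin(-.314),0])
q=p-.10*u; q[2]=.25
move_l(q,.25)
s=get_state();print(s['clock'],s['position'].round(4))
t,_=snap("side","e1"); o,_=snap("top","e2"); w,T=snap("wrist","e3")
im=np.hstack([cv2.resize(t['img'][150:300,150:350,::-1],(480,360),interpolation=2),cv2.resize(o['img'][120:320,180:380,::-1][:,:],(320,360))])
cv2.imwrite('pics/e.png',im)
for n in('top','side'):
  print(n,[(e['centre'],round(e['score'],2)) for e in tip_of(n,"wide_hole")],[(e['centre'],round(e['score'],2)) for e in tip_of(n,"hook_grip")],[(e['centre'],round(e['score'],2)) for e in tip_of(n,"hook_tip")])
a=np.array([np.cos(.115),np.sin(.115),0]);h0=np.array([.639,.0945,.05])
print(proj(o,pose(o),[h0-k*a for k in(0,.08,.1,.13)]).round(1).tolist())
```

```text
23.8083 [0.4236 0.3625 0.2491]
top [([308.4, 199.9], 0.55)] [([232.8, 271.4], 0.95), ([219.0, 204.9], 0.66)] [([197.6, 280.2], 0.88), ([229.9, 181.0], 0.87)]
side [([285.8, 203.0], 0.72)] [([220.0, 253.9], 0.9), ([174.1, 351.0], 0.73), ([300.8, 302.0], 0.71)] [([128.0, 415.2], 0.62), ([204.8, 255.9], 0.61), ([285.2, 345.0], 0.58)]
[[303.1, 164.9], [306.5, 192.3], [307.4, 199.3], [308.6, 209.7]]
```

View pics/e.png

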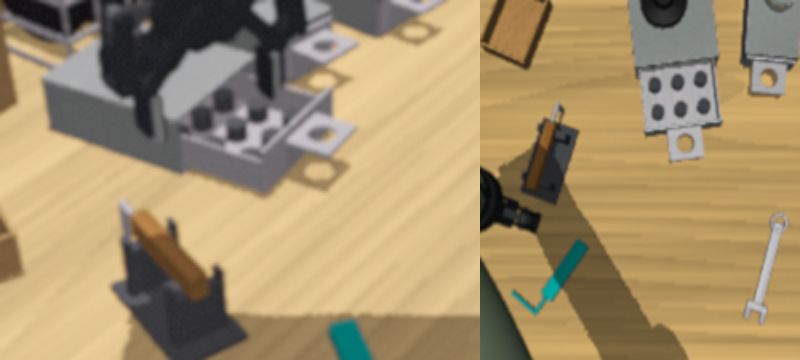

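View pics/e2.png

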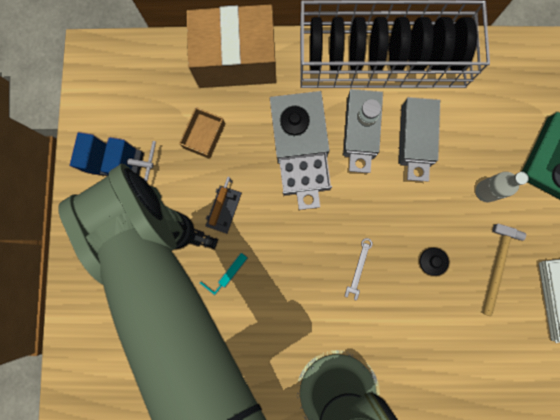

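The final pictures show the hook level on its cradle, with the handle at top (219,205) and the prong forward as before. The wide tray's hole is at top (308,200), about 10 cm out. The narrow trays' holes at (359,163) and (418,172) haven't moved. The robot is clear of everything, so I'm handing in.

Run:
```python
from cell import *
sign_off()
print(get_state()['clock'])
```

```text
the job is handed in; nothing more can be done
the job is handed in; nothing more can be done
```

The wide tray is pulled out about 10 cm, the hook is back on its cradle, and the job is handed in at about 24 s of the 45 s allowed.

- **What I did:** I gripped the brown hook on the cradle from above and lowered its prong into the wide tray's hole, with no contact on the way down. I pulled 11 cm, of which about 1 cm was free play. I then eased the prong off, lifted it out and laid the hook back in the same place.
- **Wide tray:** the last top and side pictures both put its hole about 10.0 to 10.5 cm from where it started.
- **Hook:** it touched down at the same gripper height (54.4 mm) at which I had picked it up, and its handle is within a few millimetres of where it lay.
- **Narrow trays:** both look unmoved in the top picture. I judged this by eye and did not measure it.
- **Small disagreements:** early network readings of the hole differed by up to 13 mm between cameras. My own pixel readings agreed to about 6 mm, and I used those. The handle's rear end appeared about 3 mm further back than expected, within the hole's clearance.

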